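Dispense one blank and push it into the locating fence

TASK

Press the plunger of the blank dispenser all the way down once and let it come back up, so that a single round metal blank comes out onto the bench. Then push that blank along the bench with the fingertips into the H-shaped fence, between its two rails, until it touches the crossbar. Do not pick up or tip the blank, keep the other blanks inside the dispenser, and leave the things lying around undisturbed.

Things in the scene. Friction and masses are not known exactly. Their poses are not given: they have to be found in the camera images.
- dispenser: Grey steel dispenser fixed to the bench: a square magazine (45.5 x 45.5 mm, 46 mm high, slit in its front) and behind it, at +x, a low housing (to x = 97.5 mm, 45 mm wide, 35 mm high) with the plunger. Origin on the bench under the magazine's axis; z up; -x is the front, where blanks come out of the low outlet. Three blanks are stacked in it.
- plunger_top (a point): Centre of the top face of the black round plunger cap (32 mm across, 12 mm thick), 48 mm behind the magazine's axis; at rest 77 mm above the bench. It is pressed straight down. A linkage drives a flat steel shuttle out of the outlet at 2.08 times the plunger's travel: it pushes the lowest blank out, and draws back as the plunger rises.
- plunger (a joint): Plunger travel, m: 0 up, 0.024 fully down (hard stop). A spring returns it; about 8 N hold it fully down, plus a few N to shift the blank. Each full stroke puts out one blank.
- blank1: The lowest blank, which comes out first: plain aluminium disc, 34 mm across, 12 mm thick, about 30 g. Origin at the centre of its underside; z is its axis. At the start it lies on the bench inside the magazine; a slow full stroke leaves its centre about 50 mm in front of the magazine's axis (about 10 mm gap to the magazine), flat on the bench.
- blank2: Second blank in the stack, the same disc; after the stroke it drops to the bench inside the magazine and must stay inside it. Origin at the centre of its underside.
- blank3: Third blank, on top of the second, the same disc; stays inside the magazine. Origin at the centre of its underside.
- fence: Plain steel H lying on the bench, fixed, left or right of the outlet, 10 mm high. Two rails along its y, 100 mm long, 8 mm wide, 48 mm apart inside, joined at mid-length by a crossbar along x, 10 mm thick (y = -5 to 5 mm). Open at both ends, floor is bare bench; either end will do. A blank touching the crossbar has its centre 22 mm from the origin along y. Origin: the H's centre, on the bench.
- tape: Bystander: yellow roll of tape lying flat, 80 mm across, 24 mm high, on the side of the outlet where the fence is not. Origin at the centre of its underside.
- pot: Bystander: small white pot with a black cap, 48 mm across, 50 mm high. Origin at the centre of its underside.
- screwdriver_grip (a point): Bystander: screwdriver lying on the bench between robot and dispenser, roughly across; the point is on its handle.
- labjack: Small steel scissor jack, folded down, 90 x 80 mm and 53 mm high, with a black knob on the far side; heavy and fixed. Origin at the centre of its underside.

How it is judged:
By the outcome, as a careful person would: the job done as asked, in the order asked, and still so for the second after the job is handed in, with the robot touching nothing.
It also fails if it takes over 61 s, if anything falls off the work surface, if the arm or the gripper's body presses on something with over 40 N, if the wrist force passes 120 N, or if a joint passes its speed limit or range.

ROBOT

A 6-joint arm with a two-finger parallel gripper is mounted at the origin on the work surface. World frame = base frame: x ahead of the robot, y to its left, z up, the work surface at z = 0. Lengths are in m, angles in rad, forces in N, time in s.
With the tool pointing down it reaches from about 0.3 to 0.875 m from the base axis. Payload 6.4 kg.
Tool frame: the origin (TCP) lies between the finger pads; the fingertips stand 8 mm ahead of it and the grasp point (between the pads) lies 11 mm behind it (tips_ahead is the distance from the TCP to the fingertips, in m); z points along the fingers, x is the direction in which the jaws open and shut, and the axes are right-handed (so a half turn about z gives the same grasp; the last joint's range is limited). The gripper opens to 85 mm and grips with 20 to 120 N. Pads are 22 mm wide; open, the fingers measure 114 mm over their backs; the gripper's body (76 mm by 85 mm) begins 54 mm behind the grasp point. The pads swing forward as they close: fully open they stand 13 mm farther back than shut.
Start: joints at [1.136, 0.181, 1.607, -0, 1.354, -0.206], TCP at [0.13, 0.56, 0.239] pointing down, gripper open.
Joint ranges: [-2.99, 2.99], [-0.89, 2.07], [0.3, 2.58], [-1.14, 4.28], [0, 2.63], [-3.12, 3.12]. Speed limits (rad/s): [2.57, 2.57, 3.01, 3.14, 3.14, 3.14].

INTERFACE

Orientations are given as a unit quaternion [x, y, z, w].
In Python, from bench import state, grab_frame, sign_off, tips_ahead gives the robot as it stands.
- The arm moves only by the tool send_rows, never from a script. Its argument "series" is a list of rows, each a list of 3 entries, a list of its own where there are three numbers: the closure, from -1 (fully open) to 1 (shut), then the shift along the tool's x, y, z in m, then the turn about the tool's z in degrees. In form: [[grip, [dx, dy, dz], turn], ...]. A call has 1 to 10 rows; each row shifts and turns the commanded pose from where the row before left it, along the tool's axes as they then stand; what a row does not reach is not made up. A row lasts 1/8 s, in which the tool goes at most 62.5 mm and 10.7 degrees, less where a joint would pass 70% of its speed; a pose out of reach is approached as far as the arm can. A call with a gripper value outside its range is refused whole. The fingers move at their own pace and stop on an object; "force" is the grip in N (left out, the last holds). Time passes only in rows, so rows that do not move let the fingers close. It gives the time, the measured TCP pose, the force and the opening at its end, in the units of the state.
- state(): the state, without advancing time (a new reading comes with each control period).
- grab_frame(name): name is "side" or "top"; returns a dict with "pixels" (420x560x3 uint8, red, green, blue), "camera_matrix" (3x3 intrinsics, pixels), "dist_coeffs" ([k1, k2, p1, p2, k3] as OpenCV has them; the pictures are not rectified), "R" (3x3) and "t" (3): a world point X has camera coordinates R X + t. Camera axes: x right, y down, z forward; pixel columns grow to the right and rows downward; lengths in m; the calibration is good to about 2 mm. A picture is of the moment at which its call begins. There is no depth.
- sign_off(): hands the job in, once; it reports no verdict.
The state is a dict: "t": time; "joint_pos": joint angles; "qvel": joint speeds; "effort": joint torques, N m; "tool_pos": TCP position; "tool_rot": TCP orientation; "ft_force": force on the tool from outside, world axes, zero at the start; "moment": the same for the moment, N m; "finger_gap": finger opening in m.
Only numpy, scipy, OpenCV 4.12 (cv2) and the standard library are available. Lean on these libraries where they do the work, as an engineer would, in place of code of your own. Each camera call takes 0.05 s, during which the arm holds its last target. There are 200 camera calls.

## Working session

There is one attempt and no reset: what is moved stays moved. The work goes in short steps, Python scripts to look and compute and a tool call to move; the robot and the scene stay as the last step left them, time stands still between calls to the robot, and variables do not carry over. Pictures are saved under pics/ and viewed, about 8 in all and at most 12, crops included, and the job is handed in when it is done.

Besides the shell and the picture viewer there is one more tool, called after "Emit:" as a command line: name --argument value ..., lists and objects as JSON in quotes. send_rows: Moves the arm, as the interface text tells. Its arguments: {"type":"object","properties":{"series":{"type":"array","items":{"type":"array"}},"force":{"type":"number"}},"required":["series"]}

```bash
mkdir -p pics; ls
cat > h.py <<'E'
from bench import state, grab_frame, sign_off, tips_ahead
import numpy as np, cv2, pickle, sys
def shot(n,fn):
    f=grab_frame(n); cv2.imwrite(f'pics/{fn}.png',f['pixels'][:,:,::-1]); pickle.dump(f,open(f'pics/{fn}.pkl','wb')); return f
def load(fn): return pickle.load(open(f'pics/{fn}.pkl','rb'))
def ray(f,px,z):
    K,d=np.array(f['camera_matrix']),np.array(f['dist_coeffs']); R,t=np.array(f['R']),np.array(f['t']).ravel()
    p=cv2.undistortPoints(np.array(px,float).reshape(-1,1,2),K,d).reshape(-1,2)
    z=np.broadcast_to(z,len(p)); c=-R.T@t; D=np.c_[p,np.ones(len(p))]@R
    return c+D*((z-c[2])/D[:,2])[:,None]
def proj(f,X):
    return cv2.projectPoints(np.array(X,float).reshape(-1,3),cv2.Rodrigues(np.array(f['R']))[0],np.array(f['t'],float),np.array(f['camera_matrix']),np.array(f['dist_coeffs']))[0].reshape(-1,2)
E
python3 - <<'E'
from h import *
for n in('top','side'):
    f=shot(n,n+'0'); print(n,-np.array(f['R']).T@np.array(f['t']).ravel()); print(np.round(f['R'],2).tolist())
s=state(); print({k:np.round(v,3).tolist() for k,v in s.items()}); print(tips_ahead)
E
```

```text
pics
top [ 0.4380783  -0.00975969  0.98144481]
[[0.03, -1.0, -0.04], [-0.98, -0.02, -0.18], [0.18, 0.04, -0.98]]
side [ 0.4324868  -0.70526562  0.52359569]
[[0.98, -0.21, -0.02], [-0.12, -0.5, -0.86], [0.17, 0.84, -0.52]]
{'t': 0.1, 'joint_pos': [1.136, 0.181, 1.608, -0.0, 1.354, -0.206], 'qvel': [0.001, -0.003, -0.001, -0.001, 0.001, -0.0], 'effort': [0.0, -44.587, -35.224, -0.0, 0.004, -0.0], 'tool_pos': [0.13, 0.56, 0.238], 'tool_rot': [0.783, 0.622, -0.001, 0.0], 'ft_force': [-0.218, 0.766, -0.307], 'moment': [-0.026, 0.026, -0.024], 'finger_gap': 0.086}
0.008
```

View pics/top0.png

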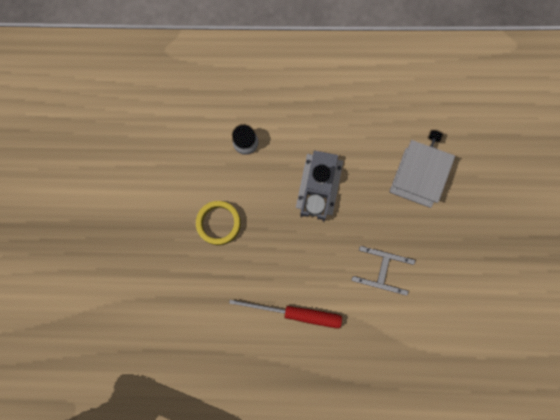

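View pics/side0.png

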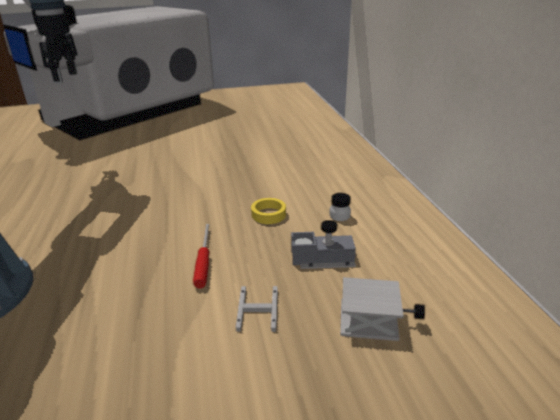

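Top view: the magazine is near (316,204), plunger cap (321,173), fence centre (384,270) with its rails roughly horizontal in the image (along y), tape (218,222), pot (244,138), screwdriver (235–340, 300–318) and jack (424,172). I'll enlarge it to measure.

Run:
```python
from h import *
f=load('top0'); im=f['pixels'][140:300,285:425,::-1]
im=cv2.resize(im,None,fx=3.75,fy=3.75,interpolation=cv2.INTER_CUBIC); im=cv2.convertScaleAbs(im,alpha=1.3,beta=20)
g=load('side0'); im2=g['pixels'][185:335,225:295,::-1]; im2=cv2.resize(im2,None,fx=3.75,fy=3.75,interpolation=cv2.INTER_CUBIC)
o=np.zeros((600,795,3),np.uint8); o[:im.shape[0],:im.shape[1]]=im; o[:im2.shape[0],530:530+im2.shape[1]]=im2
cv2.imwrite('pics/c0.png',o)
```

```text
(no output)
```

View pics/c0.png

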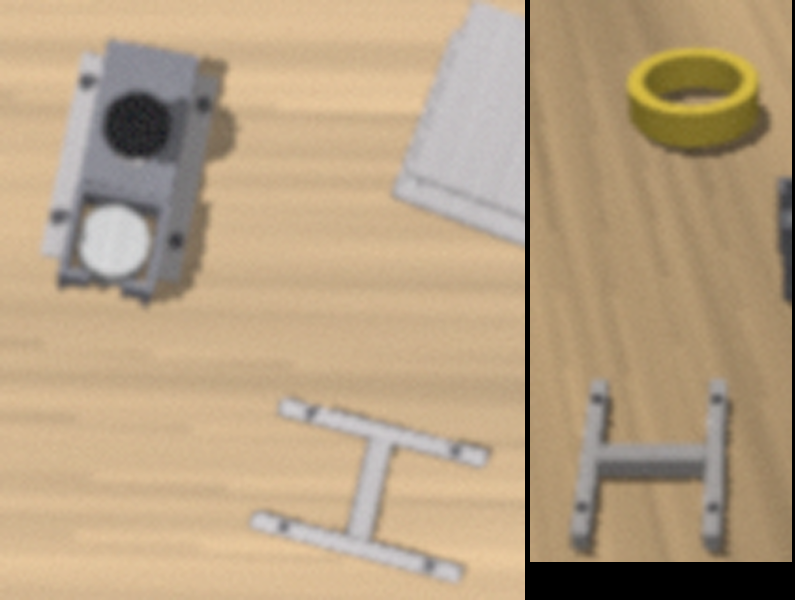

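Run:
```python
from h import *
f=load('top0')
q=lambda a:(np.array(a,float)+.5)/3.75-.5+[285,140]
P=ray(f,q([[282,404],[489,457],[253,520],[464,574]]),.010); print('fence ends',P.round(4).tolist())
c=P.mean(0); y=(P[0]+P[2]-P[1]-P[3]); print('fence c',c.round(4),'len',np.linalg.norm(y)/2,'yaw(y axis)',np.degrees(np.arctan2(y[1],y[0]))-90, 'sep',np.linalg.norm(P[0]+P[1]-P[2]-P[3])/2)
pl=ray(f,q([[137,124]]),.077)[0]; m=ray(f,q([[115,241]]),.036)[0]; d=pl-m
print('pl',pl.round(4),'mag',m.round(4),np.linalg.norm(d[:2]),'yaw',np.degrees(np.arctan2(d[1],d[0])))
print('tape,pot,jack',ray(f,[[218,222],[244,137],[424,172]],[.024,.05,.053]).round(3).tolist())
print('screw',ray(f,[[235,301],[288,312],[340,320]],.012).round(3).tolist())
g=load('side0')
q2=lambda a:(np.array(a,float)-[530,0]+.5)/3.75-.5+[225,185]
print('side fence ends',ray(g,q2([[600,383],[719,383],[580,545],[712,547]]),.010).round(4).tolist())
hsv=cv2.cvtColor(g['pixels'],cv2.COLOR_RGB2GRAY)[215:240,315:345]; ys,xs=np.where(hsv<40); print(xs.min()+315,xs.max()+315,ys.min()+215,ys.max()+215)
print('proj pl in side',proj(g,[pl,m]).round(1).tolist())
```

```text
fence ends [[0.5465, -0.1138, 0.01], [0.5236, -0.2109, 0.01], [0.4911, -0.1001, 0.01], [0.4686, -0.1982, 0.01]]
fence c [ 0.5075 -0.1557  0.01  ] len 0.10023854687217341 yaw(y axis) -13.090744877952844 sep 0.05670522283451658
pl [ 0.666  -0.0407  0.077 ] mag [ 0.6192 -0.0324  0.036 ] 0.04751988186219912 yaw -9.998624420929065
tape,pot,jack [[0.585, 0.141, 0.024], [0.736, 0.098, 0.05], [0.676, -0.22, 0.053]]
screw [[0.446, 0.106, 0.012], [0.429, 0.012, 0.012], [0.418, -0.079, 0.012]]
side fence ends [[0.4923, -0.1027, 0.01], [0.5471, -0.1157, 0.01], [0.4688, -0.2035, 0.01], [0.5226, -0.2172, 0.01]]
322 335 221 232
proj pl in side [[327.9, 224.1], [302.4, 243.0]]
```

Emit:
send_rows --series '[[1, [-0.023, 0.033, 0], 0], [1, [-0.023, 0.033, 0], 0], [1, [-0.023, 0.033, 0], 0], [1, [-0.023, 0.033, 0], 0], [1, [-0.023, 0.033, 0], 0], [1, [-0.023, 0.033, 0], 0], [1, [-0.023, 0.033, 0], 0], [1, [-0.023, 0.033, 0], 0], [1, [-0.023, 0.033, 0], 0], [1, [-0.023, 0.033, 0], 0]]'

```text
t: 1.35
tool_pos: [0.4001, 0.26, 0.239]
tool_rot: [0.783, 0.622, -0.0, -0.0]
ft_force: [0.3, 0.8, -0.3]
finger_gap: -0.0002
```

Emit:
send_rows --series '[[1, [-0.023, 0.033, 0], 0], [1, [-0.023, 0.033, 0], 0], [1, [-0.023, 0.033, 0], 0], [1, [-0.023, 0.033, 0], 0], [1, [-0.023, 0.033, 0], 0], [1, [-0.023, 0.033, 0], 0], [1, [-0.023, 0.033, 0], 0], [1, [-0.023, 0.033, 0.02], 0], [1, [-0.023, 0.033, 0.02], 0], [1, [-0.023, 0.033, 0.02], 0]]'

```text
t: 2.6
tool_pos: [0.6693, -0.0387, 0.1781]
tool_rot: [0.783, 0.622, -0.0, -0.0]
ft_force: [-1.0, 0.3, -0.6]
finger_gap: -0.0001
```

Emit:
send_rows --series '[[1, [0, 0, 0], 0], [1, [0, 0, 0], 0], [1, [0, 0, 0], 0]]'

```text
t: 2.98
tool_pos: [0.6688, -0.0367, 0.1802]
tool_rot: [0.783, 0.622, 0.0, 0.0]
ft_force: [-0.0, 0.3, -0.4]
finger_gap: 0.0
```

Emit:
send_rows --series '[[1, [-0.005, -0.002, 0.02], 0], [1, [0, 0, 0.02], 0], [1, [0, 0, 0.02], 0], [1, [0, 0, 0.015], 0], [1, [0, 0, 0.007], 0], [1, [0, 0, 0.003], 0], [1, [0, 0, 0], 0]]'

```text
t: 3.85
tool_pos: [0.6662, -0.0421, 0.0947]
tool_rot: [0.783, 0.622, 0.0, 0.0]
ft_force: [0.2, 0.6, -0.1]
finger_gap: 0.0002
```

Run:
```python
from h import *
f=shot('side','side1'); g=load('side1')['pixels'][130:310,240:440,::-1]
cv2.imwrite('pics/c1.png',cv2.resize(g,None,fx=3,fy=3,interpolation=cv2.INTER_CUBIC))
s=state();print(s['tool_pos'],s['ft_force'])
```

```text
[ 0.66629048 -0.04219874  0.09494589] [ 0.14874449 -0.39659472 -0.06006616]
```

View pics/c1.png

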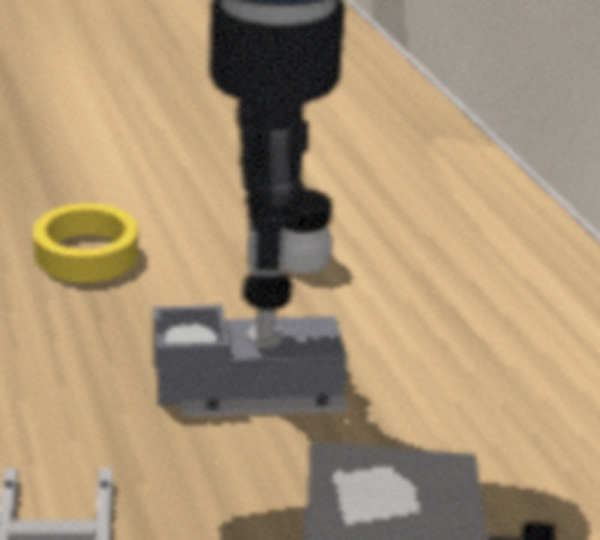

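The shut fingers stand just over the cap at crop (267,285). Pressing slowly.

Emit:
send_rows --series '[[1, [0, 0, 0.004], 0], [1, [0, 0, 0.004], 0], [1, [0, 0, 0.002], 0], [1, [0, 0, 0.002], 0], [1, [0, 0, 0.002], 0], [1, [0, 0, 0.002], 0], [1, [0, 0, 0.002], 0], [1, [0, 0, 0.002], 0]]'

```text
t: 4.9
tool_pos: [0.6657, -0.0421, 0.0747]
tool_rot: [0.783, 0.622, -0.0, -0.0]
ft_force: [-4.4, 1.2, 6.8]
finger_gap: -0.0001
```

Emit:
send_rows --series '[[1, [0, 0, 0.002], 0], [1, [0, 0, 0.002], 0], [1, [0, 0, 0.002], 0], [1, [0, 0, 0.002], 0], [1, [0, 0, 0.002], 0], [1, [0, 0, 0.001], 0], [1, [0, 0, 0], 0]]'

```text
t: 5.78
tool_pos: [0.6657, -0.0421, 0.0638]
tool_rot: [0.783, 0.622, -0.0, -0.0]
ft_force: [-4.0, 1.2, 6.9]
finger_gap: 0.0002
```

Emit:
send_rows --series '[[1, [0, 0, 0.001], 0], [1, [0, 0, 0.001], 0], [1, [0, 0, 0.001], 0], [1, [0, 0, 0], 0]]'

```text
t: 6.28
tool_pos: [0.6657, -0.0421, 0.061]
tool_rot: [0.783, 0.622, -0.0, -0.0]
ft_force: [-4.4, 1.2, 8.2]
finger_gap: -0.0002
```

Emit:
send_rows --series '[[1, [0, 0, 0.001], 0], [1, [0, 0, 0], 0]]'

```text
t: 6.52
tool_pos: [0.6658, -0.0421, 0.061]
tool_rot: [0.783, 0.622, -0.0, -0.0]
ft_force: [-7.2, 0.9, 14.4]
finger_gap: 0.0001
```

Hard stop reached at 0.061 with the force rising. Now I'll release it gently.

Emit:
send_rows --series '[[1, [0, 0, 0.001], 0], [1, [0, 0, 0], 0], [1, [0, 0, -0.002], 0], [1, [0, 0, -0.003], 0], [1, [0, 0, -0.003], 0], [1, [0, 0, -0.003], 0], [1, [0, 0, -0.003], 0], [1, [0, 0, -0.003], 0], [1, [0, 0, -0.003], 0], [1, [0, 0, -0.003], 0]]'

```text
t: 7.78
tool_pos: [0.6658, -0.0421, 0.0813]
tool_rot: [0.783, 0.622, 0.0, -0.0]
ft_force: [-1.1, 0.0, 1.6]
finger_gap: -0.0003
```

Emit:
send_rows --series '[[1, [0, 0, -0.003], 0], [1, [0, 0, -0.003], 0], [1, [0, 0, -0.005], 0], [1, [0, 0, -0.01], 0], [1, [0, 0, -0.03], 0], [1, [0.02, -0.02, -0.03], 10], [1, [0.03, -0.03, 0], 10], [1, [0.03, -0.03, 0], 10], [0.8, [0.02, -0.03, 0], 10], [0.8, [0, 0, 0], 10]]'

```text
t: 9.02
tool_pos: [0.6174, 0.1007, 0.1631]
tool_rot: [0.973, 0.231, 0.0, -0.0]
ft_force: [0.5, -0.1, -0.2]
finger_gap: 0.0087
```

Run:
```python
from h import *
f=shot('top','top2'); g=f['pixels'][130:290,250:440,::-1]
cv2.imwrite('pics/c2.png',cv2.resize(g,None,fx=3.75,fy=3.75,interpolation=cv2.INTER_CUBIC))
```

```text
(no output)
```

View pics/c2.png

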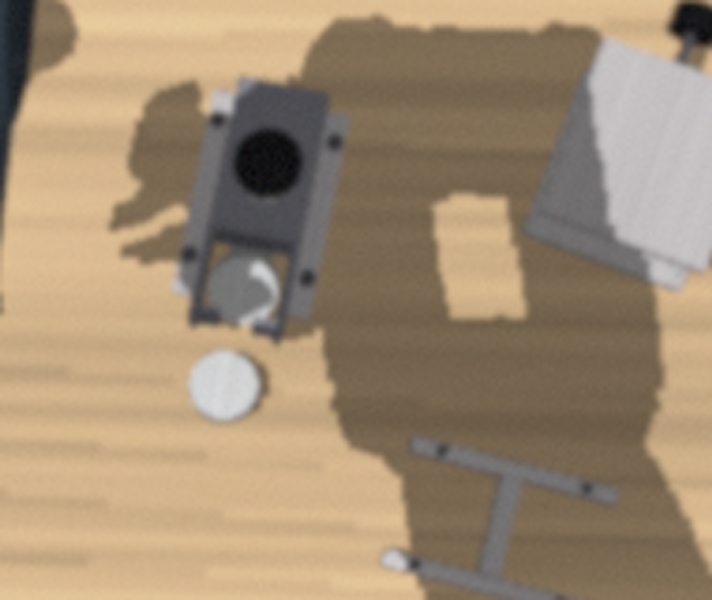

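Run:
```python
from h import *
f=load('top2')
D=ray(f,[(np.array([225,385.])+.5)/3.75-.5+[250,130]],.012)[0]; print('disc',D)
c=np.array([.5075,-.1557]); a=np.radians(13); yf=np.array([np.sin(a),np.cos(a)]); xf=np.array([np.cos(a),-np.sin(a)])
print('fence lat,along',(D[:2]-c)@xf,(D[:2]-c)@yf)
s=state(); p=s['tool_pos']; q=s['tool_rot']; th=2*np.arctan2(q[1],q[0])
print('tool x deg',np.degrees(th))
for d in(250,):
    n=-np.array([np.cos(np.radians(d)),np.sin(np.radians(d))]); st=D[:2]+.045*n; v=st-p[:2]
    th=np.radians(-20); print('start',st,'shift in axes at -20:',v@[np.cos(th),np.sin(th)],v@[np.sin(th),-np.cos(th)])
```

```text
disc [ 0.57148948 -0.02358119  0.012     ]
fence lat,along 0.032629171422508575 0.14312711779419832
tool x deg 26.311278615735514
start [0.58688039 0.01870498] shift in axes at -20: -0.0014592462751198466 0.08656889749995131
```

Blank came out at (0.571,-0.024), and the plunger is back up with the other blanks still inside. Next I'll move behind the blank on its +y side.

Emit:
send_rows --series '[[0.85, [0, 0, 0], 10], [0.85, [0, 0, 0], 10], [0.85, [0, 0, 0], 10], [0.85, [0, 0, 0], 10], [0.85, [-0.005, 0.028, 0], 0], [0.85, [-0.006, 0.029, 0], 0], [0.85, [-0.006, 0.028, 0.02], 0], [0.85, [0, 0, 0.03], 0], [0.85, [0, 0, 0.03], 0], [0.85, [0, 0, 0], 0]]'

```text
t: 10.32
tool_pos: [0.5804, 0.0188, 0.0804]
tool_rot: [0.994, -0.114, -0.002, -0.0]
ft_force: [0.5, 0.1, -0.6]
finger_gap: 0.0069
```

Emit:
send_rows --series '[[0.85, [0.001, 0, 0.03], 0], [0.85, [0, 0, 0.025], 0], [0.85, [0, 0, 0.01], 0], [0.85, [0, 0, 0.003], 0], [0.85, [0, 0, 0], 0], [0.85, [0, 0.006, 0], 0], [0.85, [0, 0.006, 0], 0], [0.85, [0, 0.004, 0], 0], [0.85, [0, 0.004, 0], 0], [0.85, [0, 0, 0], 0]]'

```text
t: 11.58
tool_pos: [0.5786, -0.0011, 0.0143]
tool_rot: [0.993, -0.114, -0.0, 0.0]
ft_force: [0.5, -0.0, 0.4]
finger_gap: 0.0062
```

Emit:
send_rows --series '[[0.85, [0, 0.005, 0.002], 0], [0.85, [0, 0.005, 0], 0], [0.85, [0, 0.005, 0], 0], [0.85, [0, 0.005, 0], 0], [0.85, [0, 0.005, 0], 0], [0.85, [0, 0.005, 0], 0], [0.85, [0, 0.005, 0], 0], [0.85, [0, 0.005, 0], 0], [0.85, [0, 0.003, 0], 0], [0.85, [0, 0, 0], 0]]'

```text
t: 12.82
tool_pos: [0.5689, -0.0429, 0.0123]
tool_rot: [0.993, -0.114, 0.0, 0.0]
ft_force: [0.2, -0.0, 0.5]
finger_gap: 0.0061
```

Run:
```python
from h import *
f=shot('side','side3'); g=f['pixels'][190:340,220:400,::-1]
f=shot('top','top3'); h=f['pixels'][150:300,280:430,::-1]
o=np.hstack([cv2.resize(x,None,fx=k,fy=k,interpolation=cv2.INTER_CUBIC) for x,k in((g,2.4),(h,2.4))])
cv2.imwrite('pics/c3.png',o); print(o.shape, state()['ft_force'])
```

```text
(360, 792, 3) [-0.12778738 -0.60050895  0.50007135]
```

View pics/c3.png

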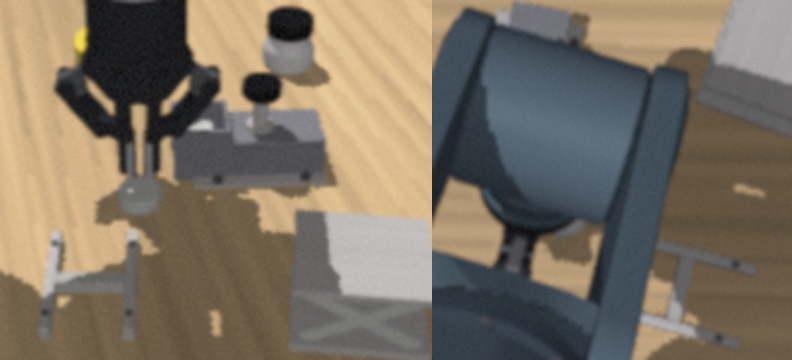

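The side view shows the blank flat in front of the fingertips at crop (139,190), centred on the two fingers. The fingers and linkages are clear of the magazine.

```bash
cat >> h.py <<'E'
c=np.array([.5075,-.1557]); a=np.radians(13); yf=np.array([np.sin(a),np.cos(a)]); xf=np.array([np.cos(a),-np.sin(a)])
def fr(P): v=np.array(P)[:2]-c; return (v@xf).round(4),(v@yf).round(4)
E
python3 - <<'E'
from h import *
f=load('side3')
print('tcp',fr(state()['tool_pos']))
D=ray(f,[(np.array([139,188.])+.5)/2.4-.5+[220,190]],.012)[0]; print(D,fr(D))
for d in(.018,.022,.026,.028):
  P=c+xf*.0325+yf*(fr(state()['tool_pos'])[1]-d)
  print(d,((proj(f,[[*P,.012],[*P,.0]])-[220,190])*2.4).round(0).tolist(), ((proj(f,[[*(P-yf*.017),.0],[*(P-yf*.017),.012]])-[220,190])*2.4).round(0).tolist())
E
```

```text
tcp (np.float64(0.0344), np.float64(0.124))
[ 0.56244369 -0.06718982  0.012     ] (np.float64(0.0336), np.float64(0.0986))
0.018 [[137.0, 181.0], [137.0, 194.0]] [[137.0, 207.0], [137.0, 195.0]]
0.022 [[137.0, 185.0], [137.0, 197.0]] [[137.0, 211.0], [137.0, 198.0]]
0.026 [[137.0, 188.0], [137.0, 200.0]] [[137.0, 214.0], [137.0, 202.0]]
0.028 [[137.0, 189.0], [137.0, 202.0]] [[137.0, 216.0], [137.0, 203.0]]
```

Emit:
send_rows --series '[[0.85, [0, 0.005, 0], 0], [0.85, [0, 0.005, 0], 0], [0.85, [0, 0.005, 0], 0], [0.85, [0, 0.005, 0], 0], [0.85, [0, 0, 0], 0], [0.85, [0, -0.004, 0], 0], [0.85, [0, -0.01, -0.01], 0], [0.85, [0, 0, -0.03], 0], [0.85, [0, 0, -0.04], 0], [0.85, [0, 0, -0.03], 0]]'

```text
t: 14.18
tool_pos: [0.5683, -0.0477, 0.1248]
tool_rot: [0.994, -0.114, 0.001, 0.0]
ft_force: [0.6, -0.6, -0.4]
finger_gap: 0.0067
```

Emit:
send_rows --series '[[0.85, [0.01, 0, 0], -10], [0.85, [0.01, 0, 0], -10], [0.85, [0, 0, 0], -10], [0.85, [0, 0, 0], -10], [0.85, [0, 0, 0], -10], [0.85, [0, 0, 0], -10], [0.85, [0, 0, 0], -10], [0.85, [0, 0, 0], -10], [0.85, [0, 0, 0], -10], [0.85, [0, 0, 0], 0]]'

```text
t: 15.42
tool_pos: [0.5875, -0.0505, 0.123]
tool_rot: [0.783, 0.621, 0.0, 0.0]
ft_force: [0.1, 0.2, -0.5]
finger_gap: 0.0064
```

Run:
```python
from h import *
s=state(); print(s['t'],s['tool_pos'],s['tool_rot'],fr(s['tool_pos']))
f=shot('side','side4'); g=f['pixels'][190:340,220:400,::-1]
cv2.imwrite('pics/c4.png',cv2.resize(g,None,fx=4,fy=4,interpolation=cv2.INTER_CUBIC))
```

```text
15.425 [ 0.58752315 -0.05048594  0.12296023] [7.83443526e-01 6.21462898e-01 2.26648895e-04 2.37925690e-04] (np.float64(0.0543), np.float64(0.1205))
```

View pics/c4.png

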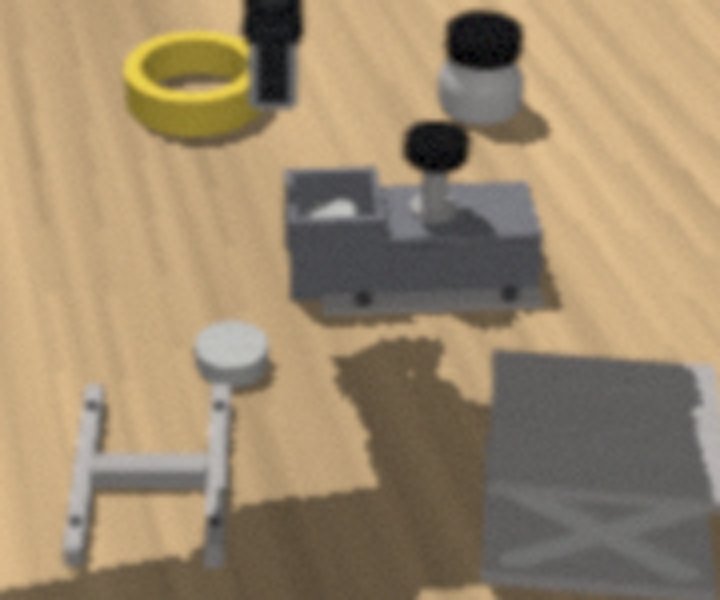

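The blank lies flat just outside the right rail's mouth: top face at crop (232,346), rail ends (93,388) and (220,388). Everything else is in place.

Run:
```python
from h import *
f=load('side4'); q=lambda p:(np.array(p,float)+.5)/4-.5+[220,190]
D=ray(f,q([[232,346]]),.012)[0]; print('disc',D,fr(D))
for p in ([93,388],[220,388],[75,556],[215,558]): print(fr(ray(f,q([p]),.010)[0]))
p=state()['tool_pos']; S=D[:2]+.036*xf; v=S-p[:2]; print('start',S,'shift',v@yf,v@xf)
```

```text
disc [ 0.55740933 -0.09030509  0.012     ] (np.float64(0.0339), np.float64(0.0749))
(np.float64(-0.0275), np.float64(0.0486))
(np.float64(0.0289), np.float64(0.0483))
(np.float64(-0.0266), np.float64(-0.0524))
(np.float64(0.0288), np.float64(-0.0536))
start [ 0.59248665 -0.09840333] shift -0.045444991044365377 0.015621773324515439
```

Emit:
send_rows --series '[[0.85, [-0.022, 0.008, 0], 0], [0.85, [-0.022, 0.009, 0.01], 0], [0.85, [0, 0, 0.03], 0], [0.85, [0, 0, 0.03], 0], [0.85, [0, 0, 0.025], 0], [0.85, [0, 0, 0.012], 0], [0.85, [0, 0, 0.004], 0], [0.85, [0, 0, 0], 0]]'

```text
t: 16.48
tool_pos: [0.5943, -0.0985, 0.0117]
tool_rot: [0.783, 0.622, 0.0, 0.0]
ft_force: [0.4, -0.2, -0.1]
finger_gap: 0.0067
```

Run:
```python
from h import *
s=state(); print(s['tool_pos'],s['ft_force'],fr(s['tool_pos']))
```

```text
[ 0.59426856 -0.09846914  0.01169238] [ 0.42309984 -0.21864552 -0.08350434] (np.float64(0.0717), np.float64(0.0753))
```

Emit:
send_rows --series '[[0.85, [0, -0.005, 0], 0], [0.85, [0, -0.005, 0], 0], [0.85, [0, -0.005, 0], 0], [0.85, [0, -0.005, 0], 0], [0.85, [0, -0.005, 0], 0], [0.85, [0, -0.005, 0], 0], [0.85, [0, -0.005, 0], 0], [0.85, [0, -0.005, 0], 0], [0.85, [0, -0.004, 0], 0], [0.85, [0, -0.0025, 0], 0]]'

```text
t: 17.73
tool_pos: [0.5483, -0.0873, 0.0113]
tool_rot: [0.783, 0.622, -0.0, -0.0]
ft_force: [0.7, 0.3, 0.3]
finger_gap: 0.007
```

Emit:
send_rows --series '[[0.85, [0, 0, 0], 0], [0.85, [0, 0.005, 0], 0], [0.85, [0, 0.01, -0.01], 0], [0.85, [0, 0, -0.03], 0], [0.85, [0, 0, -0.04], 0], [0.85, [0.02, 0, -0.03], 0], [0.85, [0.03, 0, 0], 0], [0.85, [0, 0, 0], 0]]'

```text
t: 18.73
tool_pos: [0.5758, -0.0408, 0.1227]
tool_rot: [0.782, 0.623, 0.001, 0.001]
ft_force: [-0.5, -0.2, 0.6]
finger_gap: 0.0066
```

Emit:
send_rows --series '[[0.85, [0, 0, 0], 10], [0.85, [0, 0, 0], 10], [0.85, [0, 0, 0], 10], [0.85, [0, 0, 0], 10], [0.85, [0, 0, 0], 10], [0.85, [0, 0, 0], 10], [0.85, [0, 0, 0], 10], [0.85, [0, 0, 0], 10], [0.85, [0, 0, 0], 10], [0.85, [0, 0, 0], 0]]'

```text
t: 19.98
tool_pos: [0.5747, -0.0429, 0.1213]
tool_rot: [0.994, -0.114, -0.0, 0.0]
ft_force: [0.1, 0.4, 0.5]
finger_gap: 0.0062
```

Run:
```python
from h import *
s=state(); print(s['t'],s['tool_pos'],s['tool_rot'],fr(s['tool_pos']))
f=shot('side','side5'); g=f['pixels'][190:340,220:400,::-1]
cv2.imwrite('pics/c5.png',cv2.resize(g,None,fx=4,fy=4,interpolation=cv2.INTER_CUBIC))
```

```text
19.975 [ 0.57465695 -0.0428806   0.12131073] [ 9.93526470e-01 -1.13600739e-01 -8.77160050e-05  1.30827216e-04] (np.float64(0.0401), np.float64(0.125))
```

View pics/c5.png

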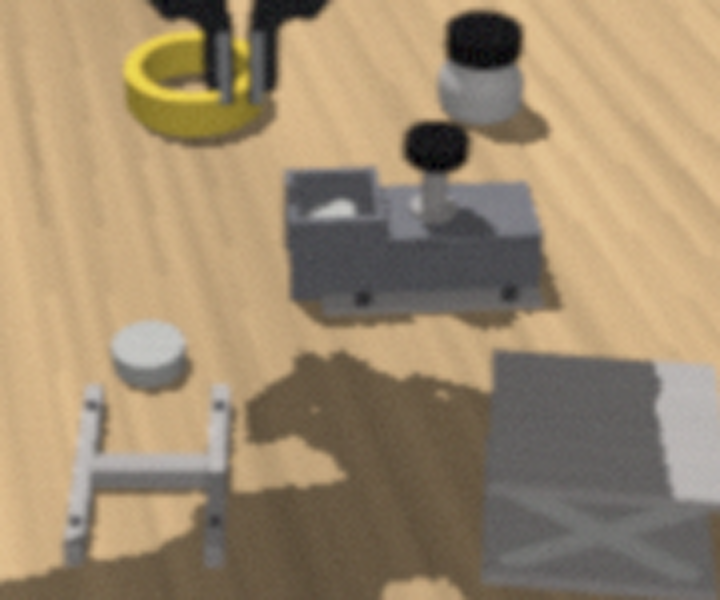

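Run:
```python
from h import *
f=load('side5'); q=lambda p:(np.array(p,float)+.5)/4-.5+[220,190]
D=ray(f,q([[149,345]]),.012)[0]; print('disc',D,fr(D))
```

```text
disc [ 0.52074136 -0.08079793  0.012     ] (np.float64(-0.0039), np.float64(0.076))
```

The blank is about 4 mm left of the fence axis. It still fits, and I'll drift it right by that much on the way in.

Emit:
send_rows --series '[[0.85, [-0.022, 0.003, 0], 0], [0.85, [-0.022, 0.004, 0.01], 0], [0.85, [0, 0, 0.03], 0], [0.85, [0, 0, 0.03], 0], [0.85, [0, 0, 0.025], 0], [0.85, [0, 0, 0.01], 0], [0.85, [0, 0, 0.0045], 0], [0.85, [0, 0, 0], 0]]'

```text
t: 21.02
tool_pos: [0.5306, -0.0391, 0.0123]
tool_rot: [0.994, -0.114, 0.0, 0.0]
ft_force: [0.1, -0.5, 1.7]
finger_gap: 0.0063
```

Run:
```python
from h import *
s=state(); print(s['tool_pos'],s['ft_force'],fr(s['tool_pos']))
```

```text
[ 0.53055308 -0.03911898  0.01229335] [ 0.08418082 -0.4528252   1.7047654 ] (np.float64(-0.0038), np.float64(0.1188))
```

Emit:
send_rows --series '[[0.85, [0, 0.006, 0], 0], [0.85, [0, 0.005, 0], 0], [0.85, [0, 0.004, 0], 0], [0.85, [0, 0.003, 0], 0], [0.85, [0.0005, 0.004, 0], 0], [0.85, [0.0008, 0.004, 0], 0], [0.85, [0.0008, 0.004, 0], 0], [0.85, [0.0008, 0.004, 0], 0], [0.85, [0.0008, 0.004, 0], 0], [0.85, [0.0008, 0.004, 0], 0]]'

```text
t: 22.28
tool_pos: [0.5249, -0.0812, 0.0118]
tool_rot: [0.993, -0.114, -0.0, 0.0]
ft_force: [0.2, -0.0, 0.6]
finger_gap: 0.0064
```

Emit:
send_rows --series '[[0.85, [0, 0.004, 0], 0], [0.85, [0, 0.004, 0], 0], [0.85, [0, 0.004, 0], 0], [0.85, [0, 0.004, 0], 0], [0.85, [0, 0.003, 0], 0], [0.85, [0, 0.002, 0], 0], [0.85, [0, 0, 0], 0]]'

```text
t: 23.15
tool_pos: [0.5201, -0.1015, 0.0118]
tool_rot: [0.993, -0.114, -0.0, 0.0]
ft_force: [0.3, 0.7, 0.2]
finger_gap: 0.0064
```

Run:
```python
from h import *
s=state(); print(s['t'],s['tool_pos'],s['ft_force'],fr(s['tool_pos']))
f=shot('side','side6'); g=f['pixels'][190:340,220:400,::-1]
cv2.imwrite('pics/c6.png',cv2.resize(g,None,fx=4,fy=4,interpolation=cv2.INTER_CUBIC))
```

```text
23.15 [ 0.52011345 -0.1014955   0.01178887] [0.25743258 0.72982906 0.15623104] (np.float64(0.0001), np.float64(0.0557))
```

View pics/c6.png

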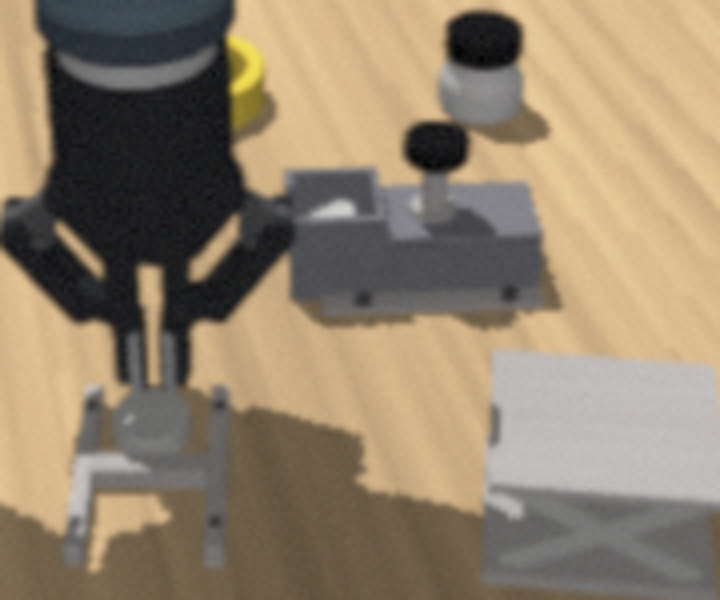

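The blank is between the rails at crop (152,420), several millimetres short of the crossbar.

Emit:
send_rows --series '[[0.85, [0, 0.003, 0], 0], [0.85, [0, 0.002, 0], 0], [0.85, [0, 0.0015, 0], 0], [0.85, [0, 0.001, 0], 0], [0.85, [0, 0, 0], 0]]'

```text
t: 23.82
tool_pos: [0.5185, -0.1077, 0.0117]
tool_rot: [0.993, -0.114, -0.0, -0.001]
ft_force: [2.1, 4.5, 0.6]
finger_gap: 0.0065
```

Emit:
send_rows --series '[[0.85, [0, 0.001, 0], 0], [0.85, [0, 0, 0], 0]]'

```text
t: 24.08
tool_pos: [0.5184, -0.1079, 0.0117]
tool_rot: [0.993, -0.114, -0.0, -0.001]
ft_force: [2.3, 9.4, 1.6]
finger_gap: 0.0062
```

Emit:
send_rows --series '[[0.85, [0, 0.001, 0], 0], [0.85, [0, 0, 0], 0]]'

```text
t: 24.32
tool_pos: [0.5182, -0.1081, 0.0117]
tool_rot: [0.993, -0.114, -0.0, -0.002]
ft_force: [3.2, 11.7, 2.2]
finger_gap: 0.0066
```

Emit:
send_rows --series '[[0.85, [0, 0.001, 0], 0], [0.85, [0, 0, 0], 0]]'

```text
t: 24.58
tool_pos: [0.5182, -0.1083, 0.0118]
tool_rot: [0.993, -0.114, 0.0, -0.003]
ft_force: [4.8, 15.8, 1.7]
finger_gap: 0.0063
```

Solid resistance at 16 N with no more travel, so it's against the crossbar. Backing straight out, then up and clear.

Emit:
send_rows --series '[[0.85, [0, -0.001, 0], 0], [0.85, [0, -0.002, 0], 0], [0.85, [0, -0.004, 0], 0], [0.85, [0, -0.01, 0], 0], [0.85, [0, -0.01, -0.01], 0], [0.85, [0, 0, -0.04], 0], [0.85, [0, 0, -0.05], 0], [0.85, [-0.02, -0.03, -0.05], 0], [0.85, [-0.03, -0.04, 0], 0], [0.85, [-0.03, -0.04, 0], 0]]'

```text
t: 25.82
tool_pos: [0.471, 0.0414, 0.1635]
tool_rot: [0.993, -0.114, 0.002, 0.0]
ft_force: [1.4, -0.1, -0.3]
finger_gap: 0.0063
```

Emit:
send_rows --series '[[0.85, [-0.03, -0.04, 0], 0], [0.85, [-0.03, -0.04, 0], 0], [0.85, [-0.02, -0.04, 0], 0], [0.85, [0, 0, 0], 0], [0.85, [0, 0, 0], 0]]'

```text
t: 26.45
tool_pos: [0.4204, 0.1751, 0.1623]
tool_rot: [0.994, -0.114, 0.0, 0.0]
ft_force: [0.2, -1.0, 0.6]
finger_gap: 0.0067
```

Run:
```python
from h import *
s=state(); print(s['t'],s['tool_pos'],s['ft_force'])
f=shot('top','top7'); h=f['pixels'][130:300,280:420,::-1]; f=shot('side','side7'); g=f['pixels'][250:350,220:300,::-1]
H=cv2.resize(h,None,fx=3,fy=3,interpolation=cv2.INTER_CUBIC); G=cv2.resize(g,None,fx=4.5,fy=4.5,interpolation=cv2.INTER_CUBIC)
o=np.zeros((510,780,3),np.uint8); o[:,:420]=H; o[:450,420:780]=G; cv2.imwrite('pics/c7.png',o)
a,b=load('top0')['pixels'],load('top7')['pixels']
print(fr([0,0]))
```

```text
26.45 [0.42037857 0.17507025 0.16226677] [ 0.20044435 -1.03471216  0.55552135]
(np.float64(-0.5295), np.float64(0.0375))
```

View pics/c7.png

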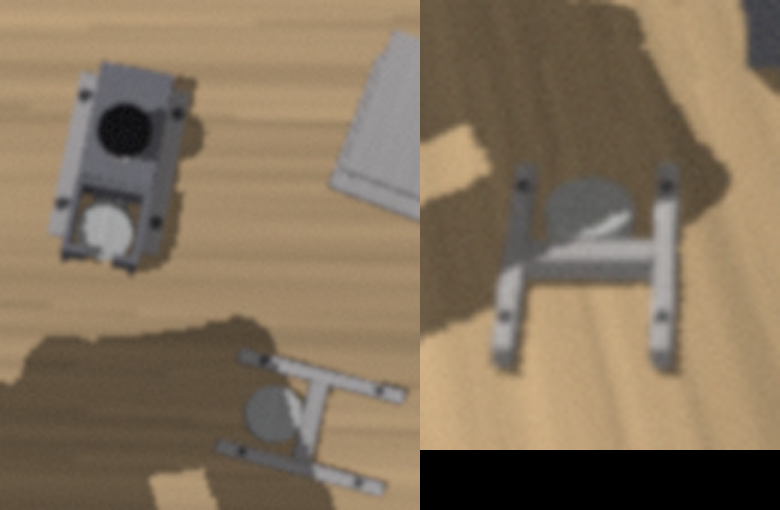

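The blank sits between the rails against the crossbar (top crop (273,413), side crop (590,212)) with no visible gap. The plunger is up and the other blanks are still in the magazine.

Run:
```python
from h import *
f=load('top7'); D=ray(f,[(np.array([273,413.])+.5)/3-.5+[280,130]],.012)[0]; print(fr(D))
a=[cv2.cvtColor(load(n)['pixels'],cv2.COLOR_RGB2HSV) for n in('side0','side7')]
for lo,hi in(((20,150,80),(35,255,255)),((0,180,80),(8,255,255))):
    print([np.argwhere(cv2.inRange(x,lo,hi)[180:300,150:400]).mean(0).round(1).tolist() for x in a])
print(sign_off())
```

```text
(np.float64(-0.0016), np.float64(0.0233))
[[30.5, 118.2], [30.5, 118.1]]
[[87.9, 51.1], [88.2, 51.1]]
the job is handed in; nothing more can be done
None
```

The job is done and handed in at about 26.5 s on the robot's clock, well inside the 61 s limit.

- **Plunger:** I pressed it slowly with the shut fingers to the hard stop and let it rise. The stop came at its predicted height, with about 14 N of force. One blank came out, and the other two stayed in the magazine.
- **Pushing:** I pushed the blank along the bench in three flat pushes: past the magazine, sideways to the fence axis, then between the rails. The last push ended against firm resistance at about 16 N, with no more travel.
- **Final position:** The last pictures show the blank flat against the crossbar with no visible gap. I measured its centre 23.3 mm from the fence origin along y, against 22 mm nominal, which is within the 2 mm calibration. It is 1.6 mm off the axis sideways.
- **Bystanders:** The tape and screwdriver had not moved in the side image. The pot and jack also looked undisturbed. The gripper is clear of everything.

One check was off along the way: after the sideways push the blank was about 4 mm from the fence axis. I corrected that by drifting it over during the final push.

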